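# Lock back the tension wheel of a tube rotator's drive

## Task

The tube rotator's drive is open for a new belt, so its sprung tension wheel has to be locked back. Take the red-knobbed locking pin from its white rest, lay it in the blue slanted cradle (tip at the bottom, knob up) and let go of it, so that you can take it again end-on. With the pin's tip through the eye of the yellow tension arm as your handle, swing the arm round against its spring to the red-ringed lock hole and hold it there while you push the pin down until its knob sits on the arm; leave the pin standing there, holding the arm back, and the other things on the bench where they are.

Things in the scene. Friction and masses are not known exactly. Their poses are not given: they have to be found in the camera images.
- drive: white housing, fixed, 240 (x) x 210 (y) x 55 mm high; origin at the centre of its underside, z up. On its flat top: two fixed pulleys at x = 85, y = +-70 (79 mm high), the arm's pivot at x = 55, y = 0, the lock hole on the -x half. The yellow arm reaches from the pivot to -x and carries the silver-rimmed tension wheel (56 mm wide) between pivot and eye. Nothing is higher than 87 mm above the bench
- tension_arm (a joint): turn of the sprung arm about its upright pivot, rad: 0 = at rest on its stop, grows anticlockwise seen from above; 0.70 = eye exactly above the lock hole; end stop at 0.85. The spring always pushes back to 0, at the eye with about 3 N at rest and 6 N at 0.70; let go, the arm swings back
- eye (a point): centre of the upper mouth of the eye, a 20 mm upright through hole in the yellow block (38 x 38 mm, 22 mm thick) at the arm's end, 115 mm from the pivot axis, 83 mm above the bench. The block's underside is 6 mm above the housing's top: a pin through the eye can slide along over the housing with the arm
- lock_hole (a point): centre of the mouth of the lock hole in the housing's top (55 mm above the bench): 20 mm wide, upright, right through the housing, with a thin red ring around it (open to view at the start). 115 mm from the pivot axis
- pin: locking pin, 107 mm long, 0.1 to 0.2 kg: round steel shank 16 mm thick, 62 mm long, its tip chamfered from 9 mm over 8 mm; then a square red knob 30 x 30 mm, 45 mm long, two of its flats upright at the start. Origin at the tip, z from tip to knob. Home in the lock: knob's lower face on the eye block, tip 34 mm below the housing's top (21 mm above the bench)
- pin_tip (a point): end of the pin's tip (the pin's origin)
- pin_knob (a point): centre of the pin's knob, on its axis 84.5 mm from the tip
- pin_rest: white rest, fixed: slab 100 (x) x 60 x 12 mm with two V notches; origin at the centre of its underside. At the start the pin lies level in the notches, axis 45 mm above the bench along the rest's x, tip at x = +45 mm, knob centre at x = -39.5 mm, the knob free on all sides
- cradle: slanted cradle, fixed: slab 110 (x) x 70 x 12 mm with a blue V trough, 54 mm long, 37 mm wide over its edges, sloping at 62 degrees to the bench from high at -x down to +x, stop plate at the bottom, open side up and to +x; origin at the centre of its underside. The shank lies in the V, tip on the stop; the knob overhangs the high end, free on all sides
- cradle_low (a point): where the pin's tip is when the pin lies in the cradle: at x = 30, z = 40 mm of the cradle
- cradle_high (a point): where the centre of the pin's knob is when the pin lies in the cradle: at x = -9.7, z = 114.6 mm of the cradle; the pin's axis runs from cradle_low through here, rising at 62 degrees to the bench towards the cradle's -x
- tube_rack: bystander: white test-tube rack 60 x 200 mm, up to 98 mm high with its capped tubes, loose; origin at the centre of its underside
- reagent_bottle: bystander: amber bottle 60 mm across, 130 mm high, loose; origin at the centre of its underside
- beaker: bystander: clear beaker 70 mm across, 85 mm high, loose; origin at the centre of its underside
- pipette: bystander: blue-bodied pipette lying along its x, 246 mm long, 26 mm high, loose; origin under its body
- slide_box: bystander: wooden slide box 80 x 100 x 35 mm, loose; origin at the centre of its underside
- screwdriver: bystander: screwdriver lying on the bench along its x, about 200 mm long, loose; origin under it
- spare_wheel: bystander: grey spare wheel lying flat, 60 mm across, 22 mm high, loose; origin at the centre of its underside
Mind the look-alikes: they are no part of the job. Leave any turquoise look-alike of the pin alone. What is shaped like the cradle but purple is not meant.

How it is judged (in metres and radians):
On the way:
1. the pin lies in the slanted cradle, tip at the stop and knob up, and has been let go (distance between pin_tip and cradle_low below 0.012 m and distance between pin_knob and cradle_high below 0.012 m and contact force between the fingers and pin below 0.1 N and linear speed of pin below 0.05 m/s), for 0.2 s.
At the end, for the whole second after the job is handed in: The pin stands upright (within 0.15 rad) through the eye and in the lock hole, pushed home (its tip no more than 27 mm above the drive's underside, i.e. the knob within 6 mm of the arm; its tip within 6 mm of the lock hole's axis), the arm is held at 0.70 +- 0.07 rad, all at rest and let go (value of joint tension_arm between 0.63 and 0.77 rad and horizontal distance between pin_tip and lock_hole below 0.006 m and horizontal distance between pin_tip and eye below 0.01 m and z of pin_tip in the frame of drive below 0.027 m and angle between pin's own z axis and vertical below 0.15 rad and linear speed of pin below 0.02 m/s and contact force between the fingers and pin below 0.1 N and velocity of joint tension_arm between -0.05 and 0.05 rad/s); the robot touches nothing.
It fails at once if a bystander is moved more than 30 mm (distance of any of tube_rack, reagent_bottle, beaker, pipette, slide_box, screwdriver, spare_wheel from where it was at the start of the episode above 0.03 m).
It also fails if it takes over 58 s, if anything falls off the work surface, if the arm or the gripper's body presses on something with over 40 N, if the wrist force passes 120 N, or if a joint passes its speed limit or range.

## Robot

A 7-joint arm with a two-finger parallel gripper is mounted at the origin on the work surface. World frame = base frame: x ahead of the robot, y to its left, z up, the work surface at z = 0. Lengths are in mm, angles in degrees, forces in N, time in s.
With the tool pointing down it reaches from about 425 to 1025 mm from the base axis. Payload 3.6 kg.
Tool frame: the origin (TCP) lies at the very end of the fingers, on their centre line; the grasp point (between the pads) lies 19 mm behind it; z points along the fingers, y is the line along which they close (so a half turn about z gives the same grasp; the last joint's range is limited). The gripper opens to 85 mm and grips with 20 to 120 N. Pads are 22 mm wide; open, the fingers measure 114 mm over their backs; the gripper's body (76 mm by 85 mm) begins 54 mm behind the grasp point. The pads swing forward as they close: fully open they stand 13 mm farther back than shut.
Start: joints at [66.606, 33.873, 2.773, 92.16, -1.908, 54.013, -1.931], TCP at [224.48, -689.375, 207.902] pointing down, gripper open.
Joint ranges: [-153.93, 153.93], [-27.13, 128.08], [-72.61, 78.16], [10.71, 143.7], [-87.88, 267.88], [4.46, 118.87], [-176.78, 176.78]. Speed limits (degrees/s): [147.25, 147.25, 180, 180, 180, 180, 180].

## Interface

Orientations are given as a 3x3 rotation matrix whose columns are the frame's x, y, z axes.
In Python, from station import ctrl gives the robot as it stands.
- The arm moves only by the tool send_rows, never from a script. Its argument "targets" is a list of rows, each a list of 5 numbers: the opening, from 0 (shut) to 1 (fully open), then the shift along the tool's x, y, z in m, then the turn about the tool's z in degrees. A call has 1 to 20 rows; each row is the pose to reach, as a shift and turn from the pose commanded when the call began, along the tool's axes at that moment; what a row does not reach only later rows make up. A row lasts 1/8 s, in which the tool goes at most 62.5 mm and 10.7 degrees, less where a joint would pass 70% of its speed; a pose out of reach is approached as far as the arm can. A call with a gripper value outside its range is refused whole. The fingers move at their own pace and stop on an object; "squeeze" is the grip in N (left out, the last holds). Time passes only in rows, so rows that repeat a pose let the fingers close. It gives the time, the measured TCP pose, the force, the opening and the grip force at its end, in the units of the state.
- ctrl.read_state(): the state, without advancing time (a new reading comes with each control period).
- ctrl.snapshot(name): name is "scene" or "top" or "wrist"; returns (picture, depth): 420x560x3 uint8, blue, green, red; 420x560 float32, mm along the optical axis (not along the pixel's ray), 0 where there is no reading.
- ctrl.camera_model(name): a dict with "mtx" (3x3 intrinsics, pixels), "world_from_camera" (4x4, takes a point from camera to world coordinates). Camera axes: x right, y down, z forward; pixel columns grow to the right and rows downward; lengths in mm; the calibration is good to about 2 mm. A picture is of the moment at which its call begins: read the wrist's pose just before it. camera_model takes no time and is no camera call; for the wrist camera it gives the pose at the moment of the call.
- ctrl.sign_off(): hands the job in; it is judged then, once.
The state is a dict: "t": time; "q": joint angles; "joint_velocities": joint speeds; "tau": joint torques, N m; "position": TCP position; "eef_rot": TCP orientation; "force": force on the tool from outside, world axes, zero at the start; "ft_torque": the same for the moment, N m; "gripper_width": opening from 0.0 (shut) to 1.0 (fully open); "grip_force": force on a finger pad.
Only numpy, scipy, OpenCV 4.12 (cv2) and the standard library are available. Lean on these libraries where they do the work, as an engineer would, in place of code of your own. Each camera call takes 0.05 s, during which the arm holds its last target. There are 200 camera calls.

## Working session

There is one attempt and no reset: what is moved stays moved. The work goes in short steps, Python scripts to look and compute and a tool call to move; the robot and the scene stay as the last step left them, time stands still between calls to the robot, and variables do not carry over. Pictures are saved under pics/ and viewed, at most 10 in all, crops included, and the job is handed in when it is done.

Besides the shell and the picture viewer there is one more tool, called by a JSON object that holds its "api" and its "payload". send_rows: Moves the arm, as the interface text tells. Its arguments: {"type":"object","properties":{"targets":{"type":"array"},"squeeze":{"type":"number"}},"required":["targets"]}

```bash
mkdir -p pics; ls; python3 - <<'E'
from station import ctrl
import cv2,numpy as np
for n in("scene","top"):
    p,d=ctrl.snapshot(n); cv2.imwrite(f"pics/{n}0.png",p); np.save(f"{n}0.npy",d); c=ctrl.camera_model(n); print(c)
    np.savez(f"{n}0.npz",p=p,d=d,K=c["mtx"],T=c["world_from_camera"])
s=ctrl.read_state();print(s)
E
```

```text
pics
{'mtx': array([[401.71237199,   0.        , 278.88087257],
       [  0.        , 401.71237199, 215.67606763],
       [  0.        ,   0.        ,   1.        ]]), 'world_from_camera': array([[ 4.18215201e-01,  6.98332827e-01, -5.80884935e-01,
         1.11529203e+03],
       [ 9.08300503e-01, -3.14966661e-01,  2.75292934e-01,
        -3.16073331e+02],
       [ 9.28670441e-03, -6.42749768e-01, -7.66019903e-01,
         9.41902232e+02],
       [ 0.00000000e+00,  0.00000000e+00,  0.00000000e+00,
         1.00000000e+00]])}
{'mtx': array([[536.65020297,   0.        , 281.64832893],
       [  0.        , 536.65020297, 219.02871611],
       [  0.        ,   0.        ,   1.        ]]), 'world_from_camera': array([[-1.85217555e-02, -9.89506416e-01,  1.43296883e-01,
         2.78609438e+02],
       [-9.99825418e-01,  1.86838659e-02, -2.14357331e-04,
        -4.63443950e+01],
       [-2.46523179e-03, -1.43275836e-01, -9.89679725e-01,
         1.56124158e+03],
       [ 0.00000000e+00,  0.00000000e+00,  0.00000000e+00,
         1.00000000e+00]])}
{'t': 0.1, 'q': array([66.60739848, 33.92133519,  2.76720645, 92.22775129, -1.90938084,
       54.01093168, -1.93151487]), 'joint_velocities': array([ 0.01069907, -0.06863738, -0.03699296, -0.26870379, -0.05750544,
       -0.03594368, -0.08516153]), 'tau': array([ 4.04098057e-03, -5.49997616e+01,  1.55338045e+00, -1.98824036e+01,
        9.74563096e-03,  3.88141139e-03, -2.00331527e-05]), 'position': array([ 224.24319635, -688.63570446,  206.85273065]), 'eef_rot': array([[ 9.50846268e-01,  3.09662536e-01, -6.99164061e-04],
       [ 3.09663313e-01, -9.50844451e-01,  1.86092783e-03],
       [-8.85366376e-05, -1.98596174e-03, -9.99998024e-01]]), 'force': array([-0.4222135 ,  0.87617712, -0.2915499 ]), 'ft_torque': array([-0.00779474,  0.01676333,  0.02341454]), 'grip_force': 0.0, 'gripper_width': 0.9998798653845739}
```

View pics/scene0.png

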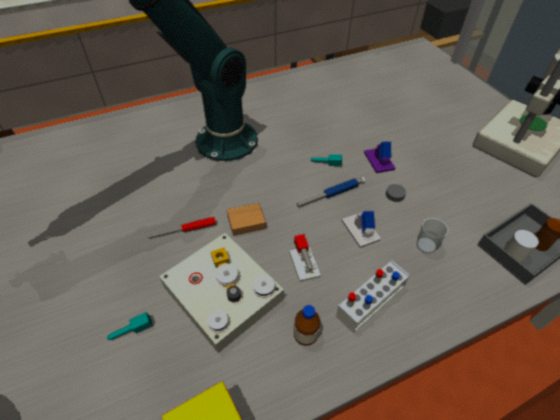

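View pics/top0.png

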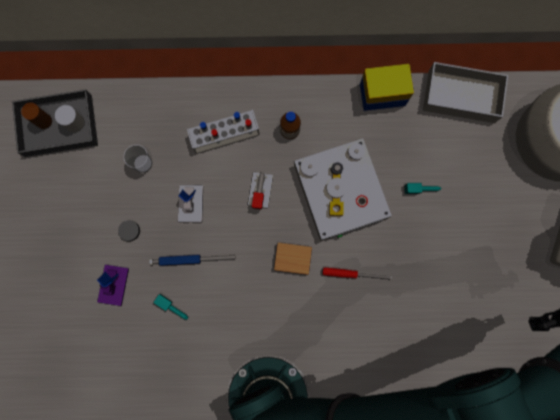

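```bash
cat > h.py <<'E'
from station import ctrl
import cv2,numpy as np
def w(K,T,u,v,d):
    """pixel+depth -> world"""
    return (T@np.r_[d*(np.linalg.inv(K)@[u,v,1]),1])[:3]
def wz(K,T,u,v,z):
    """pixel -> world on plane z"""
    r=T[:3,:3]@(np.linalg.inv(K)@[u,v,1]); o=T[:3,3]; return o+r*(z-o[2])/r[2]
def snap(n,tag):
    T=ctrl.camera_model(n); p,d=ctrl.snapshot(n)
    np.savez(tag+".npz",p=p,d=d,K=T["mtx"],T=T["world_from_camera"]); return p,d
def load(tag):
    f=np.load(tag+".npz"); return f["p"],f["d"],f["K"],f["T"]
def move(target,yaw=None):
    """shift in tool axes (m) to get TCP to world target (mm); turn so tool x is at yaw"""
    s=ctrl.read_state(); R=s["eef_rot"]; print("shift",np.round(R.T@(np.array(target)-s["position"])/1000,4), "yaw x now",np.degrees(np.arctan2(R[1,0],R[0,0])).round(2), "pos",s["position"].round(1),"t",s["t"])
    if yaw is not None:
        print("turn (about tool z)",-(yaw-np.degrees(np.arctan2(R[1,0],R[0,0]))))
E
python3 - <<'E'
from h import *
p,d,K,T=load("top0")
cv2.imwrite("pics/top_crop.png",cv2.resize(p[130:250,165:400],None,fx=3.4,fy=3.4,interpolation=cv2.INTER_CUBIC))
for n,(u,v) in dict(rest=(260,190),cradle=(190,204),eye=(336,208),lock=(362,201),pivot=(337,170),drive=(342,190)).items(): print(n,wz(K,T,u,v,50).round())
E
```

```text
rest [583.  14.  50.]
cradle [546. 214.  50.]
eye [ 526. -202.   50.]
lock [ 545. -277.   50.]
pivot [ 637. -209.   50.]
drive [ 578. -221.   50.]
```

View pics/top_crop.png

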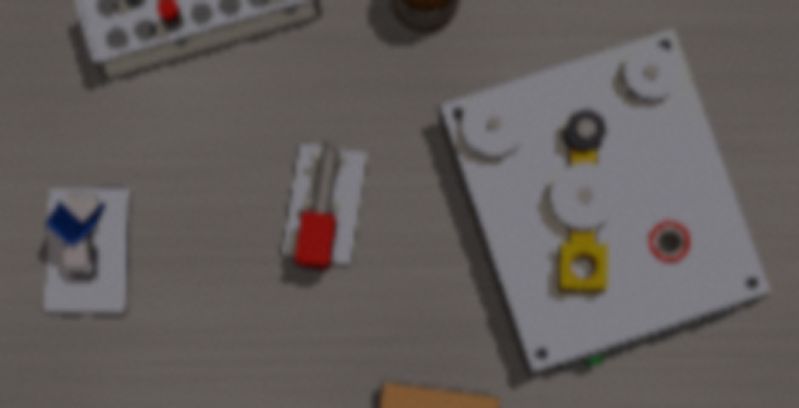

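```bash
python3 - <<'E'
from h import *
p,d,K,T=load("top0")
c=lambda u,v:(u/3.4+165,v/3.4+130)
k=wz(K,T,*c(316,240),60);t=wz(K,T,*c(326,150),53);print(k,t,np.degrees(np.arctan2(*(t-k)[[1,0]])))
move([470,110,380],0)
E
```

```text
[550.17485742  19.69131824  60.        ] [628.55452113  10.60199752  53.        ] -6.614775771718482
shift [ 0.481  -0.6836 -0.1718] yaw x now 18.04 pos [ 224.2 -688.6  206.9] t 0.1
turn (about tool z) 18.03894140316741
```

{"api": "send_rows", "payload": {"targets": [[1,0,0,-0.06,5],[1,0.03,-0.04,-0.12,10],[1,0.07,-0.1,-0.17,18],[1,0.11,-0.155,-0.17,24.6],[1,0.15,-0.21,-0.17,24.6],[1,0.19,-0.268,-0.17,24.6],[1,0.23,-0.326,-0.17,24.6],[1,0.27,-0.384,-0.17,24.6],[1,0.31,-0.44,-0.17,24.6],[1,0.35,-0.5,-0.17,24.6],[1,0.39,-0.555,-0.17,24.6],[1,0.43,-0.61,-0.17,24.6],[1,0.46,-0.655,-0.17,24.6],[1,0.481,-0.683,-0.17,24.6],[1,0.481,-0.683,-0.17,24.6],[1,0.481,-0.683,-0.17,24.6]]}}

```text
t: 2.1
position: [470.5, 114.6, 377.8]
eef_rot: [[0.995, -0.105, -0.0], [-0.105, -0.994, 0.003], [-0.0, -0.003, -1.0]]
force: [-0.5, -1.3, -0.1]
gripper_width: 0.998
grip_force: 0.0
```

```bash
python3 - <<'E'
from h import *
p,d=snap("wrist","w1"); cv2.imwrite("pics/w1.png",p)
print(ctrl.camera_model("wrist")); move([470,110,380],-6.6); print(ctrl.read_state()["q"])
E
```

```text
{'mtx': array([[365.12738566,   0.        , 283.48711895],
       [  0.        , 365.12738566, 211.20131365],
       [  0.        ,   0.        ,   1.        ]]), 'world_from_camera': array([[-1.09190736e-01, -9.41328183e-01, -3.19340938e-01,
         5.52142417e+02],
       [-9.94020810e-01,  1.03367452e-01,  3.51823631e-02,
         1.02581101e+02],
       [-1.08691023e-04,  3.21273126e-01, -9.46986572e-01,
         5.44036496e+02],
       [ 0.00000000e+00,  0.00000000e+00,  0.00000000e+00,
         1.00000000e+00]])}
shift [ 0.0001  0.0012 -0.0026] yaw x now -6.26 pos [470.1 111.2 377.4] t 2.15
turn (about tool z) 0.3415632188812232
[   4.8697687     7.18713465  -26.1925791   109.421533      3.46485888
   64.21924409 -118.91417673]
```

View pics/w1.png

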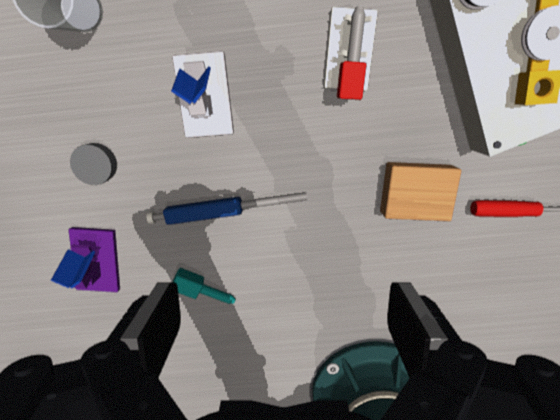

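```bash
python3 - <<'E'
from h import *
p,d,K,T=load("w1")
v,u=np.mgrid[:420,:560]
P=np.stack([(u-K[0,2])/K[0,0]*d,(v-K[1,2])/K[1,1]*d,d],-1)@T[:3,:3].T+T[:3,3]
hsv=cv2.cvtColor(p,cv2.COLOR_BGR2HSV)
box=np.zeros((420,560),bool);box[40:145,165:240]=1
b=box&(hsv[...,0]>100)&(hsv[...,0]<130)&(hsv[...,1]>150)
print("blue",b.sum()); Q=P[b]
for lo in range(40,130,8):
    m=(Q[:,2]>=lo)&(Q[:,2]<lo+8)
    if m.any(): print(lo,m.sum(),Q[m].mean(0).round(1),Q[m][:,:2].min(0).round(),Q[m][:,:2].max(0).round())
for c in[(173,57),(223,52),(233,133),(185,137)]: print(wz(K,T,*c,12).round(1))
slab=box&(P[...,2]>6)&(P[...,2]<16)&(d>0)
r=cv2.minAreaRect(P[slab][:,:2].astype(np.float32));print("slab",r)
# pin knob
k=(hsv[...,1]>150)&((hsv[...,0]<8)|(hsv[...,0]>172))&(v<110)&(u>330)&(u<380)
kk=k&(P[...,2]>54)
print("knob top",kk.sum(),np.median(P[kk],0),cv2.minAreaRect(P[kk][:,:2].astype(np.float32)))
crop=cv2.resize(p[35:150,160:245],None,fx=5,fy=5,interpolation=cv2.INTER_CUBIC); cv2.imwrite("pics/crad.png",crop)
E
```

```text
blue 752
40 71 [577.  223.9  45.2] [568. 199.] [588. 236.]
48 101 [575.7 222.7  52.1] [564. 199.] [588. 237.]
56 111 [571.5 221.5  60.2] [558. 199.] [584. 237.]
64 111 [567.4 222.3  68. ] [555. 199.] [579. 237.]
72 127 [563.4 222.9  76. ] [550. 199.] [574. 238.]
80 172 [557.8 221.2  84.6] [548. 199.] [570. 238.]
88 52 [561.1 218.9  89.8] [555. 199.] [565. 239.]
[607.1 251.4  12. ]
[606.2 183.4  12. ]
[498.8 185.9  12. ]
[500.5 255.6  12. ]
slab ((553.439697265625, 219.47410583496094), (70.24506378173828, 110.26322937011719), 88.423095703125)
knob top 874 [552.60255616  21.8961      60.63684714] ((557.9657592773438, 55.227054595947266), (98.3934326171875, 44.064483642578125), 80.88618469238281)
```

View pics/crad.png

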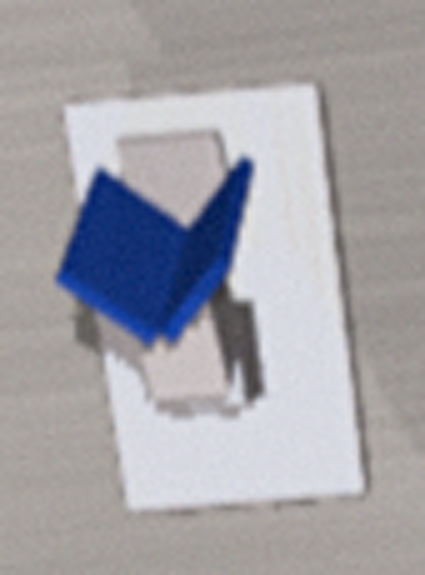

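```bash
python3 - <<'E'
from h import *
v,u=np.mgrid[:420,:560]
def cloud(d,K,T): return np.stack([(u-K[0,2])/K[0,0]*d,(v-K[1,2])/K[1,1]*d,d],-1)@T[:3,:3].T+T[:3,3]
p,d,K,T=load("w1"); P=cloud(d,K,T); hsv=cv2.cvtColor(p,cv2.COLOR_BGR2HSV)
k=(hsv[...,1]>150)&((hsv[...,0]<8)|(hsv[...,0]>172))&(v<105)&(v>55)&(u>335)&(u<370)&(P[...,2]>57)
print("knob top",cv2.minAreaRect(P[k][:,:2].astype(np.float32)),P[k].mean(0))
s=(v<75)&(u>345)&(u<372)&(P[...,2]>47)&(P[...,2]<57)&(hsv[...,1]<100)
print("shank",cv2.minAreaRect(P[s][:,:2].astype(np.float32)),P[s].mean(0))
r=(v<100)&(u>318)&(u<380)&(P[...,2]>7)&(P[...,2]<15); print("rest",cv2.minAreaRect(P[r][:,:2].astype(np.float32)))
p,d,K,T=load("top0"); P=cloud(d,K,T)
m=(v>135)&(v<245)&(u>285)&(u<395)&(P[...,2]>48)&(P[...,2]<62)
m=cv2.morphologyEx(m.astype(np.uint8),cv2.MORPH_OPEN,np.ones((5,5)))>0
print("drive",cv2.minAreaRect(P[m][:,:2].astype(np.float32)),np.median(P[m][:,2]))
E
```

```text
knob top ((557.9657592773438, 55.227054595947266), (98.3934326171875, 44.064483642578125), 80.88618469238281) [552.54778202  21.99988681  63.3783762 ]
shank ((602.026123046875, 11.566845893859863), (30.941265106201172, 65.91127014160156), 80.66041564941406) [604.59531793  11.95975634  51.86330035]
rest ((590.7684936523438, 13.888175964355469), (60.4092903137207, 99.84481811523438), 80.42901611328125)
drive ((582.9962158203125, -220.38677978515625), (241.69076538085938, 210.3332061767578), 17.630680084228516) 55.04619186979971
```

```bash
python3 - <<'E'
from h import *
move([547.4,21.2,26],-9.6)
E
```

```text
shift [0.0871 0.0811 0.3513] yaw x now -6.26 pos [470.1 111.2 377.4] t 2.15
turn (about tool z) 3.341563218881223
```

{"api": "send_rows", "payload": {"targets": [[1,0.03,0.03,0.04,3.3],[1,0.06,0.06,0.1,3.3],[1,0.087,0.081,0.16,3.3],[1,0.087,0.081,0.22,3.3],[1,0.087,0.081,0.27,3.3],[1,0.087,0.081,0.31,3.3],[1,0.087,0.081,0.34,3.3],[1,0.087,0.081,0.351,3.3],[1,0.087,0.081,0.351,3.3],[0.3,0.087,0.081,0.351,3.3],[0.3,0.087,0.081,0.351,3.3],[0,0.087,0.081,0.351,3.3],[0,0.087,0.081,0.351,3.3],[0,0.087,0.081,0.351,3.3]], "squeeze": 20}}

```text
t: 3.9
position: [548.0, 19.3, 27.2]
eef_rot: [[0.985, -0.17, 0.001], [-0.17, -0.985, 0.001], [0.001, -0.001, -1.0]]
force: [0.9, 1.4, 2.8]
gripper_width: 0.348
grip_force: 21.6
```

```bash
python3 - <<'E'
from h import *
move([379.9,-337.4,150],17.6);print(ctrl.read_state()["q"])
E
```

```text
shift [-0.1047  0.38   -0.1232] yaw x now -9.82 pos [548.   19.3  27.2] t 3.9
turn (about tool z) -27.41519465430914
[   2.71185239   37.56288264  -13.00078977  121.03240681   20.16281032
   23.33618395 -126.09621219]
```

{"api": "send_rows", "payload": {"targets": [[0,0,0,-0.03,0],[0,0,0,-0.08,0],[0,0,0,-0.123,0],[0,-0.012,0.045,-0.123,-4],[0,-0.027,0.1,-0.123,-10],[0,-0.043,0.157,-0.123,-17],[0,-0.059,0.214,-0.123,-23],[0,-0.074,0.27,-0.123,-27.4],[0,-0.09,0.326,-0.123,-27.4],[0,-0.1,0.362,-0.123,-27.4],[0,-0.1047,0.38,-0.123,-27.4],[0,-0.1047,0.38,-0.123,-27.4],[0,-0.1047,0.38,-0.123,-27.4]]}}

```text
t: 5.52
position: [380.3, -335.8, 149.9]
eef_rot: [[0.953, 0.304, 0.0], [0.304, -0.953, 0.001], [0.001, -0.001, -1.0]]
force: [0.8, 0.2, -2.0]
gripper_width: 0.343
grip_force: 20.8
```

```bash
python3 - <<'E'
from h import *
p,d=snap("wrist","w2"); cv2.imwrite("pics/w2.png",p)
s=ctrl.read_state(); print(s["q"],s["force"])
move([379.9,-337.4,24],17.6)
E
```

```text
[ 56.83385892  25.18634602 -26.71551609 121.94838806  18.55510471
  36.72830389 -54.95755897] [ 0.57553634 -0.23629832 -2.07726794]
shift [-0.0012  0.0015  0.1259] yaw x now 17.75 pos [ 380.5 -335.7  149.9] t 5.575
turn (about tool z) 0.15421728170158033
```

View pics/w2.png

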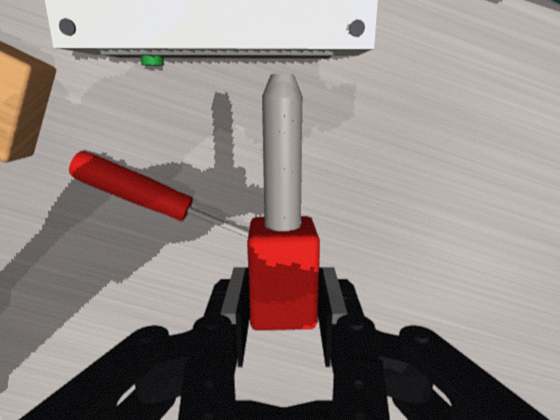

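```bash
python3 - <<'E'
from h import *
p,d,K,T=load("w2")
for c in[(220,223),(240,231),(185,205),(130,180),(283,80),(283,125),(283,200),(283,240),(283,320),(230,50),(330,50),(150,60)]: print(c,w(K,T,*c,d[c[1],c[0]]).round(1))
p,d,K,T=load("top0")
for c in[(356,274),(390,277)]: print(wz(K,T,*c,10).round(1))
E
```

```text
(220, 223) [ 334.4 -291.3   15.4]
(240, 231) [ 332.5 -310.1   15.3]
(185, 205) [ 344.3 -259.5   22.8]
(130, 180) [ 351.7 -211.5   23.1]
(283, 80) [ 461.4 -309.3  170.3]
(283, 125) [ 445.8 -314.3  172.6]
(283, 200) [ 417.3 -323.4  173.6]
(283, 240) [ 403.8 -327.7  181.9]
(283, 320) [ 368.7 -338.9  182.9]
(230, 50) [ 471.1 -268.    44.9]
(330, 50) [ 491.7 -333.    45.8]
(150, 60) [ 447.9 -214.4   37. ]
[ 339.4 -257.6   10. ]
[ 329.  -354.9   10. ]
```

{"api": "send_rows", "payload": {"targets": [[0,0,0,0.05,0],[0,0,0,0.1,0],[0,0,0,0.122,0],[0,0.006,0,0.122,0],[0,0.012,0,0.122,0],[0,0.018,0,0.122,0],[0,0.021,0,0.122,0],[0,0.024,0,0.122,0],[0,0.025,0,0.122,0]]}}

```text
t: 6.7
position: [399.5, -331.5, 27.9]
eef_rot: [[0.954, 0.299, -0.006], [0.299, -0.954, -0.001], [-0.006, -0.001, -1.0]]
force: [-5.2, -2.7, 1.3]
gripper_width: 0.342
grip_force: 21.0
```

{"api": "send_rows", "payload": {"targets": [[0,0.005,0,-0.004,0],[0,0.006,0,-0.01,0],[0,0.007,0,-0.016,0],[0,0.008,0,-0.022,0],[0,0.01,0,-0.028,0]]}}

```text
t: 7.32
position: [412.1, -327.3, 56.2]
eef_rot: [[0.954, 0.301, -0.001], [0.301, -0.954, 0.0], [-0.001, -0.0, -1.0]]
force: [-2.0, -0.9, -2.0]
gripper_width: 0.34
grip_force: 19.9
```

```bash
python3 - <<'E'
from h import *
p,d=snap("wrist","w3"); p,d,K,T=load("w3")
for v in range(40,330,20): print(v,w(K,T,283,v,d[v,283]).round(1),p[v,283])
E
```

```text
40 [ 508.6 -296.3   56.3] [231 231 230]
60 [ 501.2 -298.6   56.3] [228 230 229]
80 [ 493.7 -301.    55. ] [232 232 233]
100 [ 485.8 -303.4   56.3] [227 231 230]
120 [ 477.5 -306.1   53.7] [147 149 153]
140 [ 469.3 -308.6   56.3] [163 168 173]
160 [ 461.3 -311.2   59.7] [168 171 176]
180 [ 453.5 -313.6   64.1] [169 173 178]
200 [ 445.1 -316.3   65.7] [175 179 186]
220 [ 437.1 -318.8   69.1] [180 184 190]
240 [ 429.4 -321.2   72.9] [ 84  85 106]
260 [ 423.8 -323.    81. ] [ 23  26 145]
280 [ 416.8 -325.2   85.2] [ 19  21 148]
300 [ 409.4 -327.6   88.4] [ 27  29 167]
320 [ 401.6 -330.    90.8] [ 22  24 165]
```

{"api": "send_rows", "payload": {"targets": [[0,0.004,0,-0.003,0],[0,0.006,0,-0.007,0],[0,0.009,0,-0.011,0],[0,0.012,0,-0.016,0],[0,0.016,0,-0.021,0],[0,0.02,0,-0.0255,0],[0,0.024,0,-0.03,0],[0,0.0285,0,-0.034,0],[0,0.033,0,-0.038,0],[0,0.038,0,-0.041,0],[0,0.043,0,-0.044,0],[0,0.043,0,-0.044,0]]}}

```text
t: 8.88
position: [454.4, -314.2, 100.2]
eef_rot: [[0.953, 0.302, 0.001], [0.302, -0.953, -0.0], [0.001, 0.0, -1.0]]
force: [-1.2, -0.3, -1.2]
gripper_width: 0.341
grip_force: 19.9
```

```bash
python3 - <<'E'
from h import *
p,d=snap("wrist","w4"); p,d,K,T=load("w4"); cv2.imwrite("pics/w4.png",p)
for v in range(60,330,15): print(v,w(K,T,283,v,d[v,283]).round(1),p[v,283])
E
```

```text
60 [ 549.7 -283.3    1.9] [89 92 94]
75 [ 539.1 -286.7   55. ] [177 189 193]
90 [ 531.7 -289.    55.7] [210 209 214]
105 [ 524.2 -291.4   54.8] [218 218 216]
120 [ 516.4 -293.8   55.5] [217 221 220]
135 [ 508.5 -296.3   55.4] [219 220 219]
150 [ 500.4 -298.9   55.7] [208 217 217]
165 [ 491.9 -301.6   55.2] [215 222 221]
180 [ 483.8 -304.2   57.3] [193 204 202]
195 [ 477.9 -306.    67.9] [106 106 108]
210 [ 472.2 -307.8   76.8] [111 115 119]
225 [ 467.  -309.5   85.7] [108 110 114]
240 [ 462.2 -311.    93.9] [72 75 78]
255 [ 532.8 -288.8  266.9] [71 71 76]
270 [ 457.5 -312.5  117.3] [  9  11 108]
285 [ 453.4 -313.8  123.2] [  9  14 112]
300 [ 450.1 -314.9  129.8] [ 14  19 115]
315 [ 446.7 -315.9  135.8] [  4   8 108]
```

```bash
python3 - <<'E'
from h import *
move([557.5,219.3,175],-1.7);s=ctrl.read_state();print(s["q"])
E
```

```text
shift [ 0.2597 -0.4775 -0.0751] yaw x now 17.55 pos [ 453.9 -314.3  100. ] t 8.925
turn (about tool z) 19.25320283718415
[ 47.00594722  31.95322256 -23.21187215 118.49817643  22.11045195
  33.6488355  -64.1175425 ]
```

{"api": "send_rows", "payload": {"targets": [[0,-0.006,0,-0.01,0],[0,-0.008,0,-0.05,0],[0,0.01,-0.02,-0.075,0],[0,0.033,-0.06,-0.075,3],[0,0.06,-0.11,-0.075,7],[0,0.087,-0.16,-0.075,11],[0,0.114,-0.21,-0.075,15],[0,0.141,-0.26,-0.075,19.2],[0,0.169,-0.31,-0.075,19.2],[0,0.196,-0.36,-0.075,19.2],[0,0.223,-0.41,-0.075,19.2],[0,0.245,-0.45,-0.075,19.2],[0,0.257,-0.472,-0.075,19.2],[0,0.2597,-0.4775,-0.075,19.2],[0,0.2597,-0.4775,-0.075,19.2]], "squeeze": 35}}

```text
t: 10.8
position: [557.2, 218.1, 175.0]
eef_rot: [[1.0, -0.029, -0.0], [-0.029, -1.0, -0.001], [-0.0, 0.001, -1.0]]
force: [0.3, 0.0, -2.0]
gripper_width: 0.334
grip_force: 35.4
```

```bash
python3 - <<'E'
from h import *
p,d=snap("wrist","w5"); p,d,K,T=load("w5"); cv2.imwrite("pics/w5.png",p)
for v in range(120,330,15): print(v,w(K,T,283,v,d[v,283]).round(1),p[v,283])
move([557.5,219.3,101.5],-1.7)
E
```

```text
120 [611.8 217.2   1. ] [176 180 187]
135 [600.  217.5  14.1] [236 234 234]
150 [591.8 217.8  45.3] [201 202 208]
165 [578.  218.2  37.9] [207 206 214]
180 [588.9 217.8 135.3] [88 92 95]
195 [583.  218.  146.1] [127 130 135]
210 [576.7 218.2 153.6] [126 128 133]
225 [571.5 218.4 162.7] [125 128 131]
240 [565.8 218.5 169.5] [123 126 131]
255 [561.9 218.6 178.8] [91 94 96]
270 [560.6 218.7 192. ] [ 19  17 124]
285 [556.4 218.8 198.1] [  8  15 117]
300 [551.9 218.9 203.2] [ 20  25 125]
315 [548.9 219.  209.9] [ 22  23 130]
shift [ 0.0003 -0.0023  0.0733] yaw x now -1.76 pos [557.2 217.2 174.8] t 10.85
turn (about tool z) -0.0578383201923276
```

View pics/w5.png

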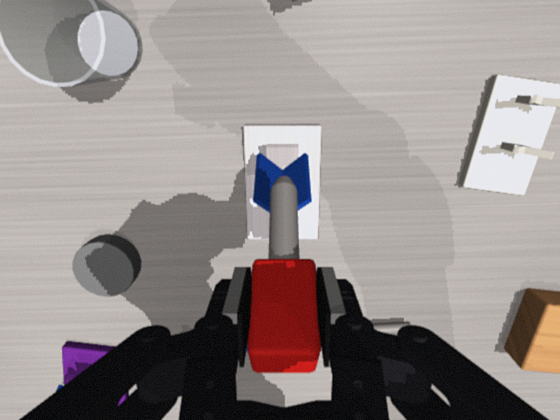

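{"api": "send_rows", "payload": {"targets": [[0,0,-0.001,0.04,0],[0,0,-0.001,0.058,0],[0,0,-0.001,0.066,0],[0,0,-0.001,0.07,0],[0,0,-0.001,0.073,0],[0,0,-0.001,0.073,0]]}}

```text
t: 11.6
position: [557.7, 220.4, 102.3]
eef_rot: [[1.0, -0.029, 0.001], [-0.029, -1.0, 0.0], [0.001, -0.0, -1.0]]
force: [-0.7, -0.3, -1.5]
gripper_width: 0.336
grip_force: 35.4
```

```bash
python3 - <<'E'
from h import *
p,d=snap("wrist","w6"); p,d,K,T=load("w6"); cv2.imwrite("pics/w6.png",p[100:350,160:400])
for v in range(120,330,15): print(v,w(K,T,284,v,d[v,284]).round(1),p[v,283])
print(ctrl.read_state()["force"])
E
```

```text
120 [6.183e+02 2.187e+02 5.000e-01] [171 174 177]
135 [608.7 219.    8.7] [126 125 130]
150 [599.1 219.3  14.1] [232 231 232]
165 [594.9 219.4  46.1] [180 178 183]
180 [589.1 219.6  61. ] [ 95  96 102]
195 [583.3 219.8  72.7] [123 128 131]
210 [577.4 220.   81.4] [126 131 136]
225 [572.5 220.1  91.3] [134 133 140]
240 [566.8 220.3  97.7] [127 131 137]
255 [561.8 220.5 105. ] [83 86 89]
270 [560.8 220.5 118.8] [ 15  21 123]
285 [556.7 220.6 125.2] [ 15  12 120]
300 [552.9 220.7 131.2] [ 15  21 132]
315 [549.4 220.8 137.3] [ 17  16 129]
[ 0.9893528  -0.32249788 -1.58666376]
```

{"api": "send_rows", "payload": {"targets": [[0,-0.001,0.001,0.002,0],[0,-0.003,0.001,0.004,0],[0,-0.003,0.001,0.006,0],[0,-0.003,0.001,0.007,0],[0,-0.003,0.001,0.007,0]]}}

```text
t: 12.28
position: [555.2, 219.3, 95.2]
eef_rot: [[1.0, -0.029, 0.001], [-0.029, -1.0, 0.0], [0.001, -0.0, -1.0]]
force: [1.3, -0.8, 0.2]
gripper_width: 0.337
grip_force: 35.3
```

{"api": "send_rows", "payload": {"targets": [[0.4,0,0,0,0],[0.5,0,0,0,0],[0.7,0,0,0,0],[0.7,0,0,0,0],[0.7,0,0,0,0],[0.7,0,0,0,0]], "squeeze": 20}}

```text
t: 13.02
position: [554.4, 219.3, 94.9]
eef_rot: [[1.0, -0.029, -0.0], [-0.029, -1.0, 0.0], [-0.0, -0.0, -1.0]]
force: [-0.7, -0.2, 0.8]
gripper_width: 0.698
grip_force: 0.0
```

```bash
python3 - <<'E'
from h import *
p,d=snap("wrist","w7"); p,d,K,T=load("w7"); cv2.imwrite("pics/w7.png",p)
for v in range(120,345,15): print(v,w(K,T,284,v,d[v,284]).round(1),p[v,284])
print(ctrl.read_state()["force"])
E
```

```text
120 [615.4 217.6  -0.9] [160 165 171]
135 [606.7 217.8  13. ] [234 232 231]
150 [596.6 218.1  12.6] [230 231 230]
165 [592.9 218.3  45.5] [198 199 205]
180 [586.7 218.5  57.8] [123 125 131]
195 [580.6 218.7  67.6] [122 124 130]
210 [574.7 218.8  75.9] [128 131 135]
225 [569.4 219.   84.7] [124 125 129]
240 [564.8 219.2  93.5] [126 130 133]
255 [563.4 219.2 107.9] [ 22  26 176]
270 [559.1 219.3 114.4] [ 20  21 175]
285 [555.3 219.5 121.1] [ 16  19 117]
300 [551.9 219.6 127.5] [  2   5 112]
315 [548.7 219.7 133.7] [ 14  16 119]
330 [544.4 219.8 137.6] [ 20  18 127]
[-0.28363123  0.39136106 -0.20700748]
```

```bash
python3 - <<'E'
from h import *
p,d,K,T=load("w7")
for v in range(325,372,5): print(v,w(K,T,284,v,d[v,284]).round(1),p[v,284])
for v in range(238,256,2): print(v,w(K,T,284,v,d[v,284]).round(1),p[v,284])
cv2.imwrite("pics/w7c.png",cv2.resize(p[120:380,180:390],None,fx=2.2,fy=2.2))
E
```

```text
325 [546.2 219.7 136.9] [ 17  19 127]
330 [544.4 219.8 137.6] [ 20  18 127]
335 [543.4 219.8 139.5] [ 27  27 154]
340 [542.6 219.9 141.5] [ 20  19 146]
345 [536.9 220.  137.4] [ 18  20 136]
350 [532.9 220.1 135.5] [ 19  14 132]
355 [526.5 220.3 130.9] [ 17  19 135]
360 [521.1 220.5 127.8] [ 82  87 184]
365 [406.  223.6   0.8] [158 161 167]
370 [400.3 223.7   0.5] [150 153 158]
238 [565.3 219.1  92.3] [121 123 128]
240 [564.8 219.2  93.5] [126 130 133]
242 [563.7 219.2  93.5] [119 120 126]
244 [563.2 219.2  95. ] [81 83 86]
246 [562.7 219.2  96.2] [70 71 84]
248 [565.3 219.2 104.4] [ 21  23 130]
250 [564.8 219.2 105.4] [ 25  29 177]
252 [564.2 219.2 106.3] [ 19  25 177]
254 [563.2 219.2 106.4] [ 21  23 174]
```

View pics/w7c.png

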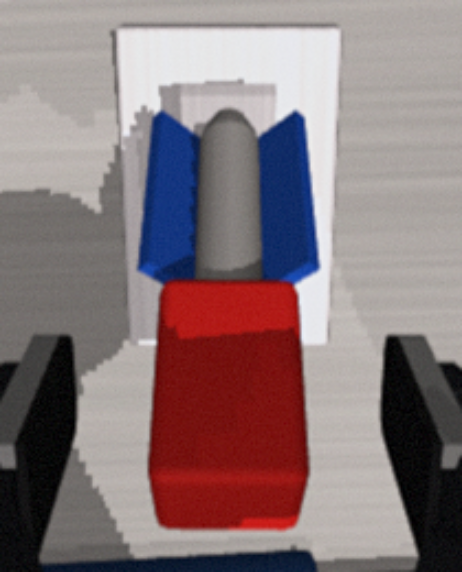

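{"api": "send_rows", "payload": {"targets": [[0.7,-0.007,0,-0.002,0],[0.7,-0.013,0,-0.0035,0],[0.7,-0.013,0,-0.0035,0],[0.4,-0.013,0,-0.0035,0],[0.3,-0.013,0,-0.0035,0],[0,-0.013,0,-0.0035,0],[0,-0.013,0,-0.0035,0],[0,-0.013,0,-0.0035,0]], "squeeze": 20}}

```text
t: 14.08
position: [541.6, 219.7, 98.5]
eef_rot: [[1.0, -0.029, 0.0], [-0.029, -1.0, 0.0], [0.0, -0.0, -1.0]]
force: [-0.9, 1.0, 1.2]
gripper_width: 0.345
grip_force: 24.4
```

```bash
python3 - <<'E'
from h import *
# wall contact yo=-50 : outward tip-first; pin tip 40 mm ahead of TCP; start tip 12 mm off wall
c,s=np.cos(np.radians(17.63)),np.sin(np.radians(17.63)); R=np.array([[c,-s],[s,c]])
g=np.array([583,-220.4])+R@[-120-12-44,-50]; print(g)
move([*g,180],17.63); print(ctrl.read_state()["grip_force"])
E
```

```text
[ 430.40977681 -321.35654405]
shift [-0.0954  0.5441 -0.0816] yaw x now -1.67 pos [541.6 219.7  98.5] t 14.075
turn (about tool z) -19.297110043344276
24.421868920326233
```

{"api": "send_rows", "payload": {"targets": [[0,0,0,-0.02,0],[0,0,0,-0.06,0],[0,-0.005,0.03,-0.082,0],[0,-0.015,0.085,-0.082,-2],[0,-0.025,0.142,-0.082,-5],[0,-0.035,0.2,-0.082,-8],[0,-0.045,0.257,-0.082,-11],[0,-0.055,0.314,-0.082,-14],[0,-0.065,0.371,-0.082,-17],[0,-0.075,0.428,-0.082,-19.3],[0,-0.085,0.485,-0.082,-19.3],[0,-0.092,0.525,-0.082,-19.3],[0,-0.0954,0.544,-0.082,-19.3],[0,-0.0954,0.544,-0.06,-19.3],[0,-0.0954,0.544,-0.02,-19.3],[0,-0.0954,0.544,0.005,-19.3],[0,-0.0954,0.544,0.0115,-19.3],[0,-0.0954,0.544,0.0115,-19.3]]}}

```text
t: 16.32
position: [430.8, -320.4, 87.0]
eef_rot: [[0.953, 0.304, -0.0], [0.304, -0.953, 0.001], [0.0, -0.001, -1.0]]
force: [0.4, 0.7, -1.1]
gripper_width: 0.344
grip_force: 24.0
```

```bash
python3 - <<'E'
from h import *
p,d=snap("wrist","w8"); p,d,K,T=load("w8")
for v in range(120,345,15): print(v,w(K,T,284,v,d[v,284]).round(1),p[v,284])
print(ctrl.read_state()["force"])
E
```

```text
120 [ 494.  -300.    55.7] [225 228 226]
135 [ 486.6 -302.4   55.9] [217 225 223]
150 [ 476.5 -305.7   39.5] [77 77 79]
165 [ 470.5 -307.6   52.6] [119 119 123]
180 [ 464.4 -309.5   61.3] [116 118 121]
195 [ 458.7 -311.3   69.8] [105 112 116]
210 [ 453.7 -312.9   78.8] [114 114 121]
225 [ 451.8 -313.5   95. ] [ 22  23 162]
240 [ 448.2 -314.6  103.9] [ 25  25 165]
255 [ 444.2 -315.9  110.4] [ 21  20 155]
270 [ 439.8 -317.3  115.4] [ 11  17 113]
285 [ 436.9 -318.2  122.6] [ 15  21 114]
300 [ 433.4 -319.4  127.7] [ 23  23 125]
315 [ 425.  -322.1  125.1] [ 11  13 127]
330 [ 412.9 -325.9  117.8] [ 20  25 161]
[ 1.41418216  0.08004775 -0.99719276]
```

{"api": "send_rows", "payload": {"targets": [[0,0.006,0,0,0],[0,0.012,0,0,0],[0,0.017,0,-0.001,0],[0,0.021,0,-0.002,0],[0,0.025,0,-0.003,0],[0,0.029,0,-0.004,0],[0,0.033,0,-0.005,0],[0,0.037,0,-0.006,0],[0,0.041,0,-0.006,0],[0,0.044,0,-0.006,0],[0,0.047,0,-0.006,0],[0,0.05,0,-0.006,0],[0,0.053,0,-0.006,0],[0,0.053,0,-0.006,0]]}}

```text
t: 18.12
position: [481.2, -305.1, 92.9]
eef_rot: [[0.953, 0.303, 0.001], [0.303, -0.953, 0.0], [0.001, 0.0, -1.0]]
force: [-1.1, 0.0, -0.7]
gripper_width: 0.351
grip_force: 23.1
```

```bash
python3 - <<'E'
from h import *
p,d=snap("wrist","w9"); p,d,K,T=load("w9"); cv2.imwrite("pics/w9.png",p)
for v in range(120,400,10): print(v,w(K,T,284,v,d[v,284]).round(1),p[v,284])
print(ctrl.read_state()["force"]);move([0,0,0])
E
```

```text
120 [ 541.4 -285.9   21.7] [63 68 70]
130 [ 538.9 -286.6   54.9] [172 180 186]
140 [ 533.9 -288.2   56.5] [ 32  36 210]
150 [ 528.6 -289.9   56.3] [211 217 215]
160 [ 523.1 -291.6   55.5] [207 210 210]
170 [ 517.9 -293.3   56.5] [210 215 215]
180 [ 512.3 -295.1   56.5] [208 215 215]
190 [ 506.5 -296.9   55.8] [206 214 214]
200 [ 500.8 -298.8   55.8] [199 215 213]
210 [ 494.7 -300.7   55.1] [203 215 214]
220 [ 488.9 -302.5   55.7] [205 217 217]
230 [ 482.7 -304.5   55.5] [76 81 84]
240 [ 480.8 -305.1   65.9] [55 56 57]
250 [ 479.8 -305.4   77.4] [36 38 59]
260 [ 485.4 -303.6  101.5] [ 4  9 72]
270 [ 484.4 -303.9  109.6] [ 5  6 75]
280 [ 484.1 -304.   118.3] [11 14 78]
290 [ 482.8 -304.4  124.3] [ 9 13 80]
300 [ 482.6 -304.4  131.7] [14 15 94]
310 [ 479.3 -305.5  133.6] [ 20  21 125]
320 [ 475.1 -306.8  134. ] [ 16  18 141]
330 [ 470.3 -308.3  133.6] [ 13  15 138]
340 [ 464.5 -310.2  132.1] [ 12  17 136]
350 [ 459.6 -311.8  132. ] [ 29  32 207]
360 [ 346.4 -348.     0.4] [153 157 162]
370 [ 3.357e+02 -3.515e+02 -1.000e-01] [162 165 170]
380 [ 326.8 -354.3    1.6] [90 92 93]
390 [ 329.2 -353.5   15.4] [156 162 167]
[-1.68171222 -0.09297912 -0.9613377 ]
shift [-0.366  -0.4367  0.0927] yaw x now 17.65 pos [ 481.1 -305.1   92.9] t 18.175
```

{"api": "send_rows", "payload": {"targets": [[0,0.003,0,0,0],[0,0.006,0,0,0],[0,0.009,0,0,0],[0,0.011,0,0,0],[0,0.011,0,0,0]]}}

```text
t: 18.8
position: [491.2, -301.9, 92.8]
eef_rot: [[0.953, 0.303, -0.0], [0.303, -0.953, 0.0], [-0.0, -0.0, -1.0]]
force: [-2.7, -0.9, -0.8]
gripper_width: 0.342
grip_force: 22.8
```

```bash
python3 - <<'E'
from h import *
p,d=snap("wrist","w10"); p,d,K,T=load("w10")
for v in [225,230,235,240,245,250,255,260,270,280,290,300,310,320,330,340,350]: print(v,w(K,T,284,v,d[v,284]).round(1),p[v,284])
E
```

```text
225 [ 495.7 -300.4   55.1] [118 128 135]
230 [ 492.9 -301.2   55.9] [121 130 138]
235 [ 489.5 -302.3   55. ] [121 132 138]
240 [ 486.8 -303.2   56. ] [110 121 127]
245 [ 483.5 -304.2   55.7] [103 113 118]
250 [ 483.4 -304.3   62.7] [48 50 51]
255 [ 483.8 -304.1   70.4] [53 50 53]
260 [ 491.7 -301.6   93.6] [ 9 11 65]
270 [ 491.5 -301.6  103.8] [11 10 70]
280 [ 492.4 -301.3  115.1] [ 6  9 69]
290 [ 492.4 -301.3  123.5] [ 6 14 71]
300 [ 492.7 -301.2  131.7] [ 7  9 89]
310 [ 489.1 -302.4  133. ] [ 13  17 124]
320 [ 485.1 -303.6  133.8] [ 24  26 146]
330 [ 480.2 -305.2  133.3] [ 23  24 140]
340 [ 475.8 -306.6  133.7] [ 19  22 139]
350 [ 472.1 -307.8  135. ] [ 22  25 148]
```

```bash
python3 - <<'E'
from h import *
v,u=np.mgrid[:420,:560]
for tag in("w10","w9","top0"):
    p,d,K,T=load(tag)
    P=np.stack([(u-K[0,2])/K[0,0]*d,(v-K[1,2])/K[1,1]*d,d],-1)@T[:3,:3].T+T[:3,3]
    hsv=cv2.cvtColor(p,cv2.COLOR_BGR2HSV)
    ind=(P[...,0]>460)&(P[...,0]<700)&(P[...,1]>-330)&(P[...,1]<-110)
    y=ind&(hsv[...,0]>18)&(hsv[...,0]<35)&(hsv[...,1]>120)&(P[...,2]>76)&(P[...,2]<90)
    r=ind&((hsv[...,0]<8)|(hsv[...,0]>172))&(hsv[...,1]>130)&(P[...,2]>50)&(P[...,2]<60)
    print(tag,"yellow",y.sum(),"red",r.sum())
    if y.sum()>20:print(cv2.minAreaRect(P[y][:,:2].astype(np.float32)), P[y].mean(0))
    if r.sum()>20:
        pts=np.argwhere(r)[:,::-1].astype(np.float32); (cx,cy),ax,_=cv2.fitEllipse(pts); print("ring",cx,cy,ax,wz(K,T,cx,cy,55.3))
cv2.imwrite("pics/w10.png",load("w10")[0])
E
```

```text
w10 yellow 5752 red 1230
((520.572509765625, -201.06544494628906), (39.32155990600586, 38.30245590209961), 86.81173706054688) [ 521.6333614  -201.39832236   83.04539552]
ring 268.83123779296875 133.6533966064453 (57.64094161987305, 58.60197067260742) [ 544.48920626 -276.05760295   55.3       ]
w9 yellow 6052 red 1268
((520.5159912109375, -201.04161071777344), (38.996585845947266, 38.39934539794922), 87.4673080444336) [ 521.55247935 -201.42287683   83.0623364 ]
ring 268.6072692871094 113.83951568603516 (58.39630126953125, 60.50693130493164) [ 544.55189991 -276.05709214   55.3       ]
top0 yellow 145 red 5
((559.7495727539062, -202.13458251953125), (35.796409606933594, 119.88544464111328), 84.44535827636719) [ 522.54552313 -198.75414661   82.7416922 ]
```

View pics/w10.png

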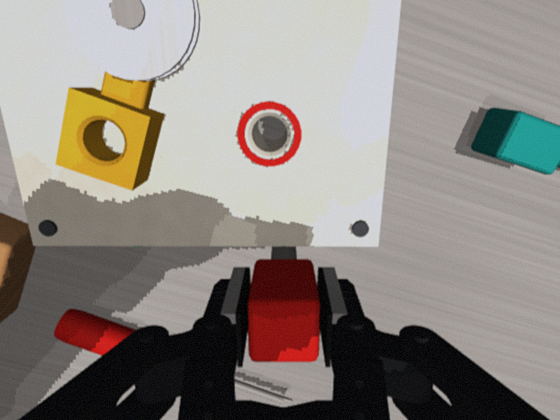

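```bash
python3 - <<'E'
from h import *
move([535.7,-196.2,170],17.63)
E
```

```text
shift [ 0.0744 -0.0873 -0.0772] yaw x now 17.64 pos [ 491.2 -301.9   92.8] t 18.85
turn (about tool z) 0.00957826099151049
```

{"api": "send_rows", "payload": {"targets": [[0,-0.008,0,0,0],[0,-0.01,0,-0.03,0],[0,-0.01,0,-0.077,0],[0,0.01,-0.02,-0.077,0],[0,0.045,-0.055,-0.077,0],[0,0.07,-0.082,-0.077,0],[0,0.0744,-0.0873,-0.077,0],[0,0.0744,-0.0873,-0.077,0],[0,0.0744,-0.0873,-0.077,0]], "squeeze": 40}}

```text
t: 19.98
position: [535.0, -198.1, 169.7]
eef_rot: [[0.954, 0.301, -0.0], [0.301, -0.954, -0.001], [-0.001, 0.001, -1.0]]
force: [-0.3, -0.0, -1.9]
gripper_width: 0.336
grip_force: 45.0
```

```bash
python3 - <<'E'
from h import *
p,d=snap("wrist","w11"); p,d,K,T=load("w11"); cv2.imwrite("pics/w11.png",p)
for v in range(200,360,8): print(v,w(K,T,284,v,d[v,284]).round(1),p[v,284])
t,dd=snap("scene","s11"); cv2.imwrite("pics/s11.png",cv2.resize(t[220:350,150:300],None,fx=4,fy=4,interpolation=cv2.INTER_CUBIC))
move([0,0,0])
E
```

```text
200 [ 539.8 -196.6   82. ] [ 20  81 111]
208 [ 534.7 -198.2   84.3] [ 22  90 129]
216 [ 519.2 -203.1   55.8] [212 209 209]
224 [ 512.6 -205.2   55.8] [123 131 138]
232 [ 511.  -205.7   69.2] [29 45 55]
240 [ 527.6 -200.3  125.9] [44 47 50]
248 [ 527.5 -200.3  137.6] [54 53 52]
256 [ 528.5 -200.   150.7] [47 52 50]
264 [ 535.6 -197.7  175.1] [ 7 10 68]
272 [ 535.7 -197.6  183.6] [ 4  4 65]
280 [ 536.2 -197.4  192.1] [13  7 68]
288 [ 536.1 -197.5  198.7] [10 14 71]
296 [ 536.  -197.5  204.9] [ 4 12 70]
304 [ 535.4 -197.7  209.7] [ 17  20 119]
312 [ 531.7 -198.8  209.5] [ 24  25 125]
320 [ 529.  -199.7  211. ] [ 13  17 139]
328 [ 524.2 -201.2  209.3] [ 15  19 138]
336 [ 521.5 -202.   210.7] [ 26  28 143]
344 [ 517.  -203.5  209.8] [ 16  15 136]
352 [ 513.4 -204.6  210.2] [ 31  33 208]
shift [-0.4507 -0.3496  0.1698] yaw x now 17.48 pos [ 535.  -198.   169.7] t 20.075
```

{"api": "send_rows", "payload": {"targets": [[0,0.001,-0.0014,0.005,0],[0,0.001,-0.0014,0.015,0],[0,0.001,-0.0014,0.022,0],[0,0.001,-0.0014,0.028,0],[0,0.001,-0.0014,0.034,0],[0,0.001,-0.0014,0.04,0],[0,0.001,-0.0014,0.044,0],[0,0.001,-0.0014,0.046,0],[0,0.001,-0.0014,0.046,0]]}}

```text
t: 21.2
position: [536.1, -194.6, 123.8]
eef_rot: [[0.953, 0.303, -0.0], [0.303, -0.953, -0.0], [-0.0, -0.0, -1.0]]
force: [-0.8, -1.0, -2.2]
gripper_width: 0.335
grip_force: 45.0
```

```bash
python3 - <<'E'
from h import *
p,d=snap("wrist","w12"); p,d,K,T=load("w12"); cv2.imwrite("pics/w12.png",p)
for v in range(200,360,10): print(v,w(K,T,284,v,d[v,284]).round(1),p[v,284])
move([0,0,0]);print(ctrl.read_state()["force"])
E
```

```text
200 [ 546.7 -191.2   55.8] [115 123 130]
210 [ 545.1 -191.7   71.9] [ 26 116 160]
220 [ 539.9 -193.3   75.5] [ 9 52 73]
230 [ 537.  -194.2   84.7] [ 25  97 135]
240 [ 529.6 -196.6   82. ] [33 61 76]
250 [ 529.3 -196.7   95.9] [47 48 49]
260 [ 536.5 -194.3  124.3] [11  7 70]
270 [ 536.9 -194.2  135.7] [10 13 69]
280 [ 537.2 -194.1  145.7] [ 0  0 68]
290 [ 537.3 -194.   154.5] [ 3  7 70]
300 [ 537.4 -194.   162.4] [12 16 92]
310 [ 533.7 -195.2  163.6] [ 13  19 122]
320 [ 529.8 -196.4  164.4] [ 17  21 143]
330 [ 524.8 -198.   163.9] [ 16  22 140]
340 [ 521.  -199.2  165.1] [ 14  17 136]
350 [ 515.9 -200.8  164.6] [ 27  30 201]
shift [-0.452  -0.3479  0.1239] yaw x now 17.64 pos [ 536.2 -194.6  123.9] t 21.25
[ 0.10222183 -0.0165908  -2.74779124]
```

{"api": "send_rows", "payload": {"targets": [[0,0,0,0.001,0],[0,0,0,0.002,0],[0,0,0,0.003,0],[0.36,0,0,0.003,0],[0.4,0,0,0.003,0],[0.45,0,0,0.001,0],[0.45,-0.005,0,-0.001,0],[0.45,-0.01,0,-0.003,0],[0.45,-0.0145,0,-0.004,0],[0.45,-0.0145,0,-0.004,0]], "squeeze": 20}}

```text
t: 22.5
position: [521.8, -199.3, 128.0]
eef_rot: [[0.953, 0.302, -0.0], [0.302, -0.953, -0.0], [-0.0, 0.0, -1.0]]
force: [-0.1, 0.0, -0.4]
gripper_width: 0.448
grip_force: 0.0
```

```bash
python3 - <<'E'
from h import *
p,d=snap("wrist","w13"); p,d,K,T=load("w13"); cv2.imwrite("pics/w13.png",p)
for v in range(200,380,10): print(v,w(K,T,284,v,d[v,284]).round(1),p[v,284])
move([0,0,0]);print(ctrl.read_state()["force"])
E
```

```text
200 [ 539.3 -193.7   83.9] [ 44 165 208]
210 [ 532.8 -195.7   82.6] [ 35 143 190]
220 [ 527.7 -197.3   85.8] [49 47 54]
230 [ 527.4 -197.4  101.4] [40 43 50]
240 [ 534.2 -195.2  132.5] [11 14 73]
250 [ 533.9 -195.3  143.2] [ 5  9 76]
260 [ 533.8 -195.3  153.1] [ 2  9 72]
270 [ 532.7 -195.6  160. ] [12  5 96]
280 [ 530.2 -196.4  163.8] [ 11  15 118]
290 [ 525.4 -198.   162.9] [ 12  12 119]
300 [ 520.5 -199.5  162.3] [  9  10 118]
310 [ 516.3 -200.8  163. ] [ 24  26 140]
320 [ 512.  -202.2  163.6] [ 16  18 135]
330 [ 391.4 -240.8    0.5] [111 118 145]
340 [ 3.802e+02 -2.444e+02  1.000e-01] [161 164 168]
350 [ 369.3 -247.8    0.5] [163 167 172]
360 [ 357.6 -251.5    0. ] [160 163 169]
370 [ 3.456e+02 -2.553e+02 -3.000e-01] [81 83 87]
shift [-0.4374 -0.3479  0.1279] yaw x now 17.62 pos [ 522.2 -199.2  128. ] t 22.55
[-0.14691336 -1.05911174 -0.94622926]
```

{"api": "send_rows", "payload": {"targets": [[0.3,-0.002,0,0,0],[0,-0.002,0,0,0],[0,-0.002,0,0,0],[0,-0.002,0,0,0],[0,-0.002,0,-0.0015,0],[0,-0.002,0,-0.0015,0]], "squeeze": 110}}

```text
t: 23.3
position: [519.9, -199.7, 128.9]
eef_rot: [[0.953, 0.303, -0.001], [0.303, -0.953, 0.0], [-0.001, -0.0, -1.0]]
force: [0.6, 0.3, -0.6]
gripper_width: 0.312
grip_force: 108.6
```

```bash
python3 - <<'E'
from h import *
p,d=snap("wrist","w14"); p,d,K,T=load("w14")
for v in range(210,330,10): print(v,w(K,T,284,v,d[v,284]).round(1),p[v,284])
s=ctrl.read_state();print(s["position"],s["force"],s["gripper_width"])
c,q=np.cos(np.radians(17.63)),np.sin(np.radians(17.63)); R=np.array([[c,q],[q,-c]])
piv=np.array([635.4,-203.7]); p0=np.array([519.5,-199.6])
for f in np.linspace(0,1,15):
    a=np.radians(178.1+f*(218.5-178.1)); P=piv+(116+.2*f)*np.r_[np.cos(a),np.sin(a)]; print(np.round(R.T@(P-p0)/1000,4),P.round(1))
E
```

```text
210 [ 530.8 -196.1   83.2] [ 28 106 149]
220 [ 526.1 -197.6   87.6] [47 49 51]
230 [ 533.2 -195.3  122.7] [ 7  7 65]
240 [ 533.2 -195.3  135.4] [16 15 78]
250 [ 533.  -195.4  146.4] [16 14 80]
260 [ 533.1 -195.3  156.6] [13 14 79]
270 [ 531.6 -195.8  162.5] [ 15  14 117]
280 [ 527.5 -197.1  163.1] [ 10  13 117]
290 [ 522.8 -198.6  162.5] [ 23  24 124]
300 [ 519.2 -199.8  164.1] [ 12  10 119]
310 [ 513.8 -201.5  162.9] [ 15  15 137]
320 [ 508.7 -203.1  162.2] [ 19  20 137]
[ 519.96753139 -199.74790727  128.886694  ] [ 0.87547137  0.73635434 -1.19546868] 0.3105527295685299
[-0.0001  0.0002] [ 519.5 -199.9]
[-0.0019  0.0058] [ 519.4 -205.7]
[-0.0035  0.0114] [ 519.6 -211.5]
[-0.0047  0.0171] [ 520.2 -217.4]
[-0.0057  0.0229] [ 521.  -223.1]
[-0.0064  0.0287] [ 522.1 -228.9]
[-0.0068  0.0345] [ 523.5 -234.6]
[-0.0069  0.0404] [ 525.2 -240.2]
[-0.0067  0.0462] [ 527.1 -245.7]
[-0.0062  0.052 ] [ 529.4 -251.1]
[-0.0054  0.0578] [ 531.9 -256.4]
[-0.0043  0.0636] [ 534.6 -261.5]
[-0.0029  0.0693] [ 537.7 -266.5]
[-0.0013  0.0749] [ 540.9 -271.4]
[0.0006 0.0804] [ 544.5 -276. ]
```

{"api": "send_rows", "payload": {"targets": [[0,-0.0019,0.0058,0,0],[0,-0.0035,0.0114,0,0],[0,-0.0047,0.0171,0,0],[0,-0.0057,0.0229,0,0],[0,-0.0064,0.0287,0,0],[0,-0.0068,0.0345,0,0],[0,-0.0069,0.0404,0,0],[0,-0.0067,0.0462,0,0],[0,-0.0062,0.052,0,0],[0,-0.0054,0.0578,0,0],[0,-0.0043,0.0636,0,0],[0,-0.0029,0.0693,0,0],[0,-0.0013,0.0749,0,0],[0,0.0006,0.0804,0,0],[0,0.0006,0.0804,0,0],[0,0.0006,0.0804,0,0]]}}

```text
t: 25.35
position: [543.8, -274.4, 129.0]
eef_rot: [[0.953, 0.303, -0.004], [0.303, -0.953, 0.002], [-0.003, -0.004, -1.0]]
force: [-1.2, 7.1, -0.8]
gripper_width: 0.308
grip_force: 109.0
```

```bash
python3 - <<'E'
from h import *
p,d=snap("wrist","w15"); p,d,K,T=load("w15"); cv2.imwrite("pics/w15.png",p)
for v in range(200,330,10): print(v,w(K,T,284,v,d[v,284]).round(1),p[v,284])
s=ctrl.read_state();print(s["position"],s["force"],s["t"])
v,u=np.mgrid[:420,:560]
P=np.stack([(u-K[0,2])/K[0,0]*d,(v-K[1,2])/K[1,1]*d,d],-1)@T[:3,:3].T+T[:3,3]
m=(P[...,2]>85)&(P[...,2]<103)&(P[...,0]>520)&(P[...,0]<570)&(abs(P[...,1]+274)<20)&(abs(u-284)<40)
for z in(88,93,98):
    r=m&(abs(P[...,2]-z)<2.5); 
    if r.any(): print(z,r.sum(),P[r].min(0),P[r].max(0))
E
```

```text
200 [ 560.7 -268.8   83.5] [ 44 161 203]
210 [ 554.9 -270.7   84.3] [ 25  97 138]
220 [ 550.3 -272.1   88.8] [42 40 45]
230 [ 556.8 -270.1  122.1] [ 9 10 68]
240 [ 556.7 -270.2  134.7] [ 6  3 68]
250 [ 557.2 -270.1  147.1] [ 4  5 68]
260 [ 557.2 -270.1  157. ] [15 12 69]
270 [ 555.9 -270.5  163.2] [ 13  17 113]
280 [ 551.6 -271.9  163.3] [  4   1 110]
290 [ 546.4 -273.5  162. ] [  7   9 111]
300 [ 542.1 -274.9  162.5] [ 10  16 111]
310 [ 537.9 -276.2  163.2] [ 16  18 128]
320 [ 532.6 -277.9  162.2] [ 12  18 131]
[ 543.7928721  -274.45073823  129.01649169] [-0.86627503  6.45129543 -0.22111566] 25.4
88 70 [ 534.93999146 -282.65124241   85.56968878] [ 550.58196163 -256.19809538   90.49041133]
93 73 [ 543.7471367  -278.89148584   90.51603659] [ 550.74003119 -266.02360626   95.34023774]
98 48 [ 547.31997228 -277.14775358   95.71376645] [ 550.76895968 -266.99370183  100.40445177]
```

{"api": "send_rows", "payload": {"targets": [[0,0.001,0.002,0,0],[0,0.001,0.0025,0,0],[0,0.001,0.0025,0.003,0],[0,0.001,0.0025,0.006,0],[0,0.001,0.0025,0.009,0],[0,0.001,0.0025,0.012,0],[0,0.001,0.0025,0.012,0]]}}

```text
t: 26.28
position: [545.2, -277.0, 117.0]
eef_rot: [[0.953, 0.303, -0.005], [0.303, -0.953, 0.002], [-0.004, -0.003, -1.0]]
force: [-1.3, 5.8, -0.7]
gripper_width: 0.308
grip_force: 109.2
```

{"api": "send_rows", "payload": {"targets": [[0,0,0,0.004,0],[0,0,0,0.008,0],[0,0,0,0.012,0],[0,0,0,0.016,0],[0,0,0,0.02,0],[0,0,0,0.023,0],[0,0,0,0.026,0],[0,0,0,0.028,0],[0,0,0,0.028,0]]}}

```text
t: 27.4
position: [546.5, -278.5, 94.3]
eef_rot: [[0.953, 0.303, -0.003], [0.303, -0.953, -0.003], [-0.004, 0.002, -1.0]]
force: [-9.1, 6.9, 29.7]
gripper_width: 0.311
grip_force: 112.8
```

{"api": "send_rows", "payload": {"targets": [[0,0,0,-0.002,0],[0,-0.001,-0.001,-0.005,0],[0.36,-0.001,-0.001,-0.005,0],[0.45,-0.001,-0.001,-0.005,0],[0.6,-0.001,-0.001,-0.005,0],[0.6,-0.001,-0.001,-0.005,0]], "squeeze": 20}}

```text
t: 28.15
position: [546.5, -279.3, 94.7]
eef_rot: [[0.953, 0.302, 0.001], [0.302, -0.953, -0.002], [0.001, 0.002, -1.0]]
force: [-0.2, 0.3, -0.1]
gripper_width: 0.599
grip_force: 0.0
```

```bash
python3 - <<'E'
from h import *
p,d=snap("wrist","w16"); p,d,K,T=load("w16"); cv2.imwrite("pics/w16.png",p)
for v in range(190,330,8): print(v,w(K,T,284,v,d[v,284]).round(1),p[v,284])
s=ctrl.read_state();print(s["position"],s["force"],s["t"])
E
```

```text
190 [ 571.2 -271.4   55.4] [188 197 196]
198 [ 566.7 -272.8   55.7] [185 197 195]
206 [ 565.3 -273.3   66.4] [ 1 44 67]
214 [ 565.1 -273.2   79.8] [10 48 68]
222 [ 562.6 -274.    84.9] [ 38 154 193]
230 [ 558.1 -275.5   84.1] [ 39 156 196]
238 [ 557.8 -275.5   94.2] [11 11 71]
246 [ 557.5 -275.6  103. ] [ 0  0 58]
254 [ 557.7 -275.5  112.3] [ 6  5 64]
262 [ 557.2 -275.6  119.1] [ 7  7 65]
270 [ 557.7 -275.4  127.6] [ 0  5 75]
278 [ 554.9 -276.3  128.9] [ 19  21 111]
286 [ 551.  -277.5  128.2] [ 18  20 110]
294 [ 548.1 -278.4  129.4] [ 10  12 106]
302 [ 544.2 -279.7  128.9] [  9  13 109]
310 [ 540.3 -280.9  128.7] [ 13  15 126]
318 [ 536.4 -282.1  128.6] [ 17  16 128]
326 [ 533.6 -283.   130. ] [ 16  17 127]
[ 546.40126285 -278.89153542   94.67299909] [0.10275698 0.39147875 0.44534154] 28.2
```

View pics/w16.png

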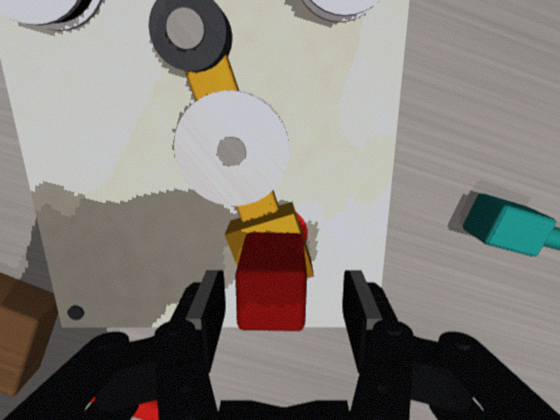

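{"api": "send_rows", "payload": {"targets": [[0.6,0,0,-0.03,0],[0.6,0,0,-0.08,0],[0.6,0,0,-0.13,0],[0.6,0,0,-0.15,0],[0.6,0,0,-0.15,0],[0.6,0,0,-0.15,0]]}}

```text
t: 28.95
position: [544.9, -277.6, 243.2]
eef_rot: [[0.953, 0.303, -0.002], [0.303, -0.953, 0.0], [-0.002, -0.001, -1.0]]
force: [0.2, 1.1, -0.5]
gripper_width: 0.598
grip_force: 0.0
```

```bash
python3 - <<'E'
from h import *
p,d=snap("wrist","w17"); p,d,K,T=load("w17")
hsv=cv2.cvtColor(p,cv2.COLOR_BGR2HSV); v,u=np.mgrid[:420,:560]
P=np.stack([(u-K[0,2])/K[0,0]*d,(v-K[1,2])/K[1,1]*d,d],-1)@T[:3,:3].T+T[:3,3]
m=((hsv[...,0]<8)|(hsv[...,0]>172))&(hsv[...,1]>130)&(P[...,2]>120)&(P[...,2]<140)
print(P[m].mean(0),m.sum()); print(ctrl.sign_off())
E
```

```text
[ 543.56292917 -274.03630566  128.43479449] 1273
the job is handed in; nothing more can be done
None
```

I handed the job in at about 29 s of the 58 s allowed. The locking pin was laid in the blue cradle and let go. It now stands upright and let go in the lock hole, knob on the arm by camera depth (tip about 22 mm above the bench), with the tension arm held back; the hand-in returned no verdict.

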